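# Pack the pastel box, close it with its nested lids and take off the outer lid

## Task

Lay the two loose pastel sticks in the box without dropping them, each in the empty bay of the row of its own length, and then, holding the brass handle, carry the two nested lids over together and lower them gently home on the box. Turn the handle a quarter turn anticlockwise so that its catch lets go of the inner lid, and lift off the outer lid alone, leaving the inner dust lid seated and the other things on the table undisturbed; the lids must not come apart anywhere but on the box. The outer lid is wanted for varnishing: finish while still holding it level, about 10 cm above where it sat, and do not put it down.

Things in the scene. Friction and masses are not known exactly. Their poses are not given: they have to be found in the camera images.
- pastel_box: Open dark-wood pastel box with brass corners, fixed, 208 (x) x 128 (y) mm; origin: centre of its underside. Full size up to z 24 mm (shoulder); inside that a paler neck, 194 x 114 mm, walls 5 mm with rounded tops, rises to z 36. Dark foam bed, top z 12, with two rows of grooves along x, 17 mm wide, floor z 8: the long row at y +20, the short row at y -20 mm. Sticks already in it are fixed.
- long_bay (a point): Centre of the empty bay of the long row, where the middle of the full-length stick belongs: box frame x -47, y +20, z 14.5 mm; axes as the box. The row has two bays 87 mm long; the other (+x) holds a blue full-length stick.
- short_bay (a point): Centre of the empty bay of the short row, where the middle of the half stick belongs: box frame x +62, y -20, z 14.5 mm; axes as the box. The row has three bays about 58 mm long; the other two hold a green and an ochre half stick.
- lid_seat (a point): Centre of the box at shoulder height, 24 mm above the table: the origins of both lids lie here when they are home; axes as the box.
- long_stick: Full-length pastel stick, rust red with a paper sleeve, 80 x 13 x 13 mm, 20 g, loose on the table. Origin at its middle, x along it (either end may lead).
- short_stick: Half pastel stick, same rust red and sleeve, 52 x 13 x 13 mm, 14 g, loose on the table. Origin at its middle, x along it (either end may lead).
- inner_lid: Inner dust lid of pale plywood, 140 g: board 196 x 116 x 5 mm over a plug frame 178 x 98 mm, 12 mm deep, lower edges rounded. It plugs into the box mouth (184 x 104 mm) and its board rests on the neck. A slot in the board, 20 mm along x, 40 along y, lets the catch's cross bar through. Origin: centre of its underside, x along its length. At the start it stands on the table inside the outer lid.
- outer_lid: Outer lid, dark wood with pale inlay and brass turning handle, 260 g: 208 x 128 mm, 25 mm high without the handle; its skirt slips over the neck (3 mm play) and rests on the shoulder. Origin: centre of the skirt's lower edge, x along its length; same pose as the inner lid while nested (lifted, the inner lid hangs 3.5 mm lower). Starts on the table over the inner lid. Either way round fits.
- lid_catch (a joint): Quarter-turn catch of the outer lid, rad, stops at 0 and 1.57, growing anticlockwise from above; friction 0.06 Nm keeps it where left. Starts at 0 to 0.2. Near 0 (handle along the lid) its cross bar, 34 mm, lies across the slot under the inner lid's board: lifting the handle lifts both lids. From 1.35 rad (handle across the lid) the bar passes the slot and the outer lid comes off alone.
- catch_grip (a point): In the catch's brass handle, on its turning axis, 42.5 mm above the outer lid's origin. The handle is an upright bar 48 mm long (this frame's x), 14 mm thick (y), its top 52.5 mm above the lid's origin and 27.5 mm above the lid's roof; the cross bar below is parallel to it. Pinch it from above across its thickness.
- sanding_block: Small wooden sanding block with a brown sole, 40 x 60 x 30 mm. Bystander, to be left where it is. Origin: centre of its underside.
- ink_jar: Black-capped jar of drawing ink, 54 mm across, 57 mm high. Bystander, to be left where it is. Origin: centre of its underside.
- tape_roll: Roll of masking tape lying flat, 104 mm across, 24 mm high. Bystander, to be left where it is. Origin: centre of its underside.
- print_block: Little wooden printing block with a coloured face, 45 x 70 x 22 mm. Bystander, to be left where it is. Origin: centre of its underside.
- eraser: Blue and white eraser, 23 x 45 x 13 mm. Bystander, to be left where it is. Origin: centre of its underside.

How it is judged:
On the way, in this order (a step that is already met when the one before it is completed fails the run):
1. both loose sticks lie in the empty bay of their own row, let go (distance between long_stick and long_bay below 0.0075 m and angle between the x axis of each of long_stick, short_stick and the x axis of pastel_box, either way round below 0.12 rad and distance between short_stick and short_bay below 0.0075 m and contact force between the fingers and long_stick below 0.05 N and contact force between the fingers and short_stick below 0.05 N), for 0.2 s.
2. both lids are home on the box, nested (distance between inner_lid and lid_seat below 0.006 m and angle between each of inner_lid, outer_lid's own z axis and vertical below 0.03 rad and distance between outer_lid and lid_seat below 0.007 m), for 0.2 s.
At the end, for the whole second after the job is handed in: Each stick in the empty bay of its row (7.5 mm, 0.12 rad); inner lid level on the box within 6 mm of its seat; outer lid held still by the fingers, level within 0.2 rad, at least 60 mm above its seat, touching neither inner lid nor box (distance between long_stick and long_bay below 0.0075 m and angle between the x axis of each of long_stick, short_stick and the x axis of pastel_box, either way round below 0.12 rad and distance between short_stick and short_bay below 0.0075 m and distance between inner_lid and lid_seat below 0.006 m and angle between inner_lid's own z axis and vertical below 0.03 rad and z of outer_lid in the frame of lid_seat above 0.06 m and angle between outer_lid's own z axis and vertical below 0.2 rad and contact force between the fingers and outer_lid above 1 N and contact force between outer_lid and inner_lid below 0.05 N and contact force between outer_lid and pastel_box below 0.05 N and linear speed of outer_lid below 0.05 m/s and linear speed of inner_lid below 0.02 m/s); the arm keeps its last pose, push and grip.
It fails at once if the lids come apart while the inner lid is not seated on the box (distance between outer_lid and inner_lid above 0.016 m and distance between inner_lid and lid_seat above 0.009 m).
It fails at once if the lids are dropped (moving fast, not held) (contact force between the fingers and outer_lid below 0.05 N and linear speed of outer_lid above 0.35 m/s).
It fails at once if a pastel stick is dropped (moving fast, not held) ((contact force between the fingers and long_stick below 0.05 N and linear speed of long_stick above 0.5 m/s) or (contact force between the fingers and short_stick below 0.05 N and linear speed of short_stick above 0.5 m/s)).
It fails at once if a bystander is pushed or knocked over (3 cm or more) (distance of any of sanding_block, ink_jar, tape_roll, print_block, eraser from where it was at the start of the episode above 0.03 m).
It also fails if it takes over 72 s, if anything falls off the work surface, if the arm or the gripper's body presses on something with over 40 N, if the wrist force passes 120 N, or if a joint passes its speed limit or range.

## Robot

A 6-joint arm with a two-finger parallel gripper is mounted at the origin on a cart in front of the work surface, level with it; the furniture and walls round the work are solid. World frame = base frame: x ahead of the robot, y to its left, z up, the work surface at z = 0. Lengths are in m, angles in rad, forces in N, time in s.
With the tool pointing down it reaches from about 0.375 to 0.9 m from the base axis. Payload 3.1 kg.
Tool frame: the origin (TCP) lies on the centre line of the jaws, within the pads' length; the fingertips stand 22 mm ahead of it and the grasp point (between the pads) lies 3 mm ahead of it; z points along the fingers, y is the line along which they close (so a half turn about z gives the same grasp; the last joint's range is limited). The gripper opens to 85 mm and grips with 20 to 120 N. Pads are 22 mm wide; open, the fingers measure 114 mm over their backs; the gripper's body (76 mm by 85 mm) begins 54 mm behind the grasp point. The pads swing forward as they close: fully open they stand 13 mm farther back than shut.
Start: joints at [1.02, 0.527, 1.433, -0, 1.181, -0.178], TCP at [0.227, 0.582, 0.253] pointing down, gripper open.
Joint ranges: [-3.08, 3.08], [-0.75, 2.2], [0.22, 2.44], [-1.43, 4.57], [0, 2.65], [-2.85, 2.85]. Speed limits (rad/s): [2.79, 2.79, 3.14, 3.14, 3.14, 3.14].

## Interface

Orientations are given as a unit quaternion [x, y, z, w].
In Python, from station import manip, viewer, order, monitor gives the robot as it stands (manip), with the cameras (viewer), the job (order) and the readings (monitor).
- The arm moves only by the shell command python3 drive.py 'ROWS' [FORCE]. ROWS is a JSON object with one list for each field, all of the same length, 1 to 20, a row being the entries at one place: dx, dy, dz (the shift in m), twist (a turn about the tool's z in rad), aperture (the opening from 0.0 (shut) to 1.0 (fully open)); each row is the pose to reach, as a shift and turn from the pose commanded when the command began, along the tool's axes at that moment; what a row does not reach only later rows make up. A row lasts 1/10 s, in which the tool goes at most 0.05 m and 0.15 rad, less where a joint would pass 70% of its speed; a pose out of reach is approached as far as the arm can. The fingers move at their own pace and stop on an object; FORCE is the grip in N (left out, the last holds). Time passes only in rows, so rows that do not move let the fingers close. It prints the time, the measured TCP pose, the force, the opening and the grip force at its end. Input that does not fit is refused with a message, and nothing moves.
- monitor.sense(): the state, without advancing time (a new reading comes with each control period).
- viewer.snapshot(name): name is "scene" or "top" or "wrist"; returns a dict with "pixels" (400x640x3 uint8, red, green, blue), "range_z" (400x640 float32, m along the optical axis (not along the pixel's ray), 0 where there is no reading), "fov_y" (degrees; the focal length in pixels is half the picture's height over the tangent of half this angle, whatever the lens; pixels are square), "cx", "cy" (the principal point, pixels), "R" (3x3) and "t" (3): a world point X has camera coordinates R X + t; the wrist camera has in their place "hand_eye" (4x4, takes a point from camera to tool coordinates, whose origin is the TCP and whose axes are the flange's). Camera axes: x right, y down, z forward; pixel columns grow to the right and rows downward; lengths in m; the calibration is good to about 2 mm. A picture is of the moment at which its call begins: read the wrist's pose just before it.
- order.sign_off(): hands the job in; it is judged then, once.
The state is a dict: "t": time; "q": joint angles; "qd": joint speeds; "tau": joint torques, N m; "tcp_pos": TCP position; "tool_rot": TCP orientation; "force": force on the tool from outside, world axes, zero at the start; "ft_torque": the same for the moment, N m; "finger_gap": opening from 0.0 (shut) to 1.0 (fully open); "gripper_force": force on a finger pad.
Only numpy, scipy, OpenCV 4.12 (cv2) and the standard library are available. Lean on these libraries where they do the work, as an engineer would, in place of code of your own. Each camera call takes 0.05 s, during which the arm holds its last target. There are 200 camera calls.

## Working session

There is one attempt and no reset: what is moved stays moved. The work goes in short steps, Python scripts to look and compute and a shell command to move; the robot and the scene stay as the last step left them, time stands still between calls to the robot, and variables do not carry over. Pictures are saved under pics/ and viewed, at most 10 in all, crops included, and the job is handed in when it is done.

```bash
ls; mkdir -p pics
python3 - <<'E'
from station import manip, viewer, order, monitor
import cv2,numpy as np
s=monitor.sense();print(s)
for n in("top","scene"):
    d=viewer.snapshot(n);np.savez(f"pics/{n}.npz",**d)
    cv2.imwrite(f"pics/{n}.png",d["pixels"][:,:,::-1]);print(n,d["fov_y"],d["cx"],d["cy"],d["R"],d["t"])
E
```

```text
drive.py
pics
station.py
{'t': 0.0, 'q': array([ 1.02046981e+00,  5.28473008e-01,  1.43390859e+00, -2.12375657e-05,
        1.18138473e+00, -1.78496070e-01]), 'qd': array([-5.53484790e-04, -5.02820630e-05, -8.27295198e-04, -1.16828793e-03,
        2.88059576e-03, -1.25527101e-03]), 'tau': array([ 3.72096665e-04, -4.42345405e+01, -1.78027833e+01, -2.35601738e-04,
        8.34076724e-03, -2.13129704e-05]), 'tcp_pos': array([0.22669556, 0.58171981, 0.25232736]), 'tool_rot': array([ 1.84841982e-01,  9.82767653e-01, -1.01896913e-03, -3.78173754e-04]), 'force': array([-0.38575166,  0.48052339,  0.52139546]), 'ft_torque': array([-0.00125364,  0.06185921, -0.00030253]), 'gripper_force': 0.0, 'finger_gap': 1.0022618597622368}
top 47.64406418504496 328.3636398467078 204.30955329202737 [[ 0.02457314 -0.99929241  0.02847522]
 [-0.99420361 -0.02741041 -0.10396081]
 [ 0.10466776 -0.02575553 -0.99417368]] [-0.02043238  0.59624253  1.26602806]
scene 47.3687322297502 327.5598428475938 201.85426463435218 [[ 0.63521511 -0.77205224  0.02090683]
 [-0.53799236 -0.46173715 -0.7052397 ]
 [ 0.55413535  0.4367312  -0.70866062]] [-0.37090054  0.37188055  1.12144913]
```

View pics/top.png

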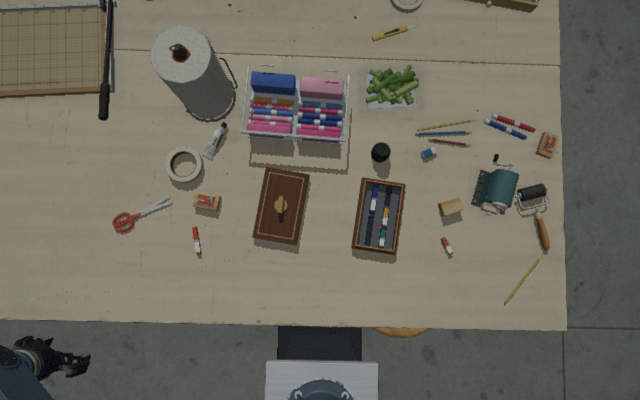

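View pics/scene.png

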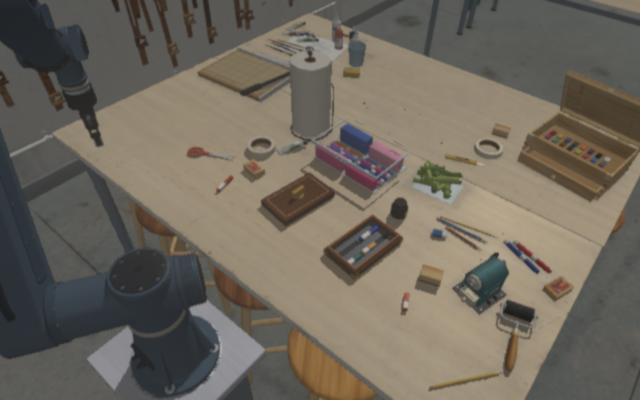

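The top view shows the long red stick near (197,241), the short one near (447,246), the lids at (281,206) with the handle at (281,206), and the box at (379,216) with its long-row bay free at the near end of the blue row. The scene view agrees: lids at (297,199), box at (364,246), long stick (224,184), short stick (405,302).

```bash
cat > h.py <<'E'
import numpy as np,cv2
from scipy.spatial.transform import Rotation as Ro
from station import manip, viewer, order, monitor
def K(d):
    f=200/np.tan(np.radians(d["fov_y"])/2);return f,d["cx"],d["cy"]
def cam(d,s=None):
    "camera centre and cam->world rotation"
    if "hand_eye" in d:
        T=np.eye(4);T[:3,:3]=Ro.from_quat(s["tool_rot"]).as_matrix();T[:3,3]=s["tcp_pos"]
        M=T@d["hand_eye"];return M[:3,3],M[:3,:3]
    return -d["R"].T@d["t"],d["R"].T
def ray(d,uv,s=None):
    f,cx,cy=K(d);c,R=cam(d,s);uv=np.atleast_2d(uv).astype(float)
    r=np.c_[(uv[:,0]-cx)/f,(uv[:,1]-cy)/f,np.ones(len(uv))]@R.T
    return c,r
def onplane(d,uv,z,s=None):
    c,r=ray(d,uv,s);return c+r*((z-c[2])/r[:,2])[:,None]
def cross(a,b):
    "closest point of two rays (c,r), gap"
    c1,r1=a;c2,r2=b;r1=r1[0]/np.linalg.norm(r1[0]);r2=r2[0]/np.linalg.norm(r2[0])
    k=np.linalg.lstsq(np.c_[r1,-r2],c2-c1,rcond=None)[0]
    p,q=c1+k[0]*r1,c2+k[1]*r2;return (p+q)/2,np.linalg.norm(p-q)
def project(d,X,s=None):
    f,cx,cy=K(d);c,R=cam(d,s);p=(np.atleast_2d(X)-c)@R;return np.c_[cx+f*p[:,0]/p[:,2],cy+f*p[:,1]/p[:,2]]
def wrist(name):
    s=monitor.sense();d=viewer.snapshot("wrist")
    np.savez(f"pics/{name}.npz",**d,tcp_pos=s["tcp_pos"],tool_rot=s["tool_rot"])
    cv2.imwrite(f"pics/{name}.png",d["pixels"][:,:,::-1]);return d,s
def load(name):
    d=dict(np.load(f"pics/{name}.npz"));return {k:(v if v.ndim else v[()]) for k,v in d.items()}
def go(P):
    "shift in tool axes from the measured TCP to P"
    s=monitor.sense();return Ro.from_quat(s["tool_rot"]).inv().apply(np.array(P)-s["tcp_pos"])
def tool_yaw():
    "world heading of the tool x axis"
    x=Ro.from_quat(monitor.sense()["tool_rot"]).as_matrix()[:,0];return np.arctan2(x[1],x[0])
E
python3 - <<'E'
from h import *
t=load("top");sc=load("scene")
for n,uv,z in(("long",(197,241),.0065),("short",(447,246),.0065),("handle",(281,205),.05),("box",(379,216),.036),("jar",(381,152),.057),("paint tube",(215,140),0),("sand",(450,207),.03),("print",(207,203),.022),("roll",(180,50),.3),("tray",(300,140),.03)):print(n,onplane(t,uv,z)[0].round(3))
print("2view long",cross(ray(t,(197,241)),ray(sc,(224,184))),"short",cross(ray(t,(447,246)),ray(sc,(405,302))),"box",cross(ray(t,(379,216)),ray(sc,(364,246))))
d,s=wrist("w0");print(d["hand_eye"],d["fov_y"],tool_yaw());c,R=cam(d,s);print(c,R)
E
```

```text
long [0.483 0.369 0.006]
short [ 0.487 -0.354  0.006]
handle [0.589 0.129 0.05 ]
box [ 0.567 -0.15   0.036]
jar [ 0.748 -0.151  0.057]
paint tube [0.782 0.334 0.   ]
sand [ 0.599 -0.356  0.03 ]
print [0.592 0.343 0.022]
roll [0.92  0.356 0.3  ]
tray [0.782 0.082 0.03 ]
2view long (array([0.48225777, 0.37075985, 0.00260937]), np.float64(0.001979073619951255)) short (array([ 0.4858023 , -0.3536251 ,  0.00448463]), np.float64(0.002753198208231288)) box (array([ 0.56869257, -0.15396205,  0.00702816]), np.float64(0.0006306052083481062))
[[ 4.51823675e-04 -9.66246605e-01 -2.57618505e-01  6.51381201e-02]
 [ 9.99999585e-01  6.40425453e-04 -6.48188810e-04 -8.55940911e-04]
 [ 7.91295685e-04 -2.57618105e-01  9.66246493e-01 -1.20258053e-01]
 [ 0.00000000e+00  0.00000000e+00  0.00000000e+00  1.00000000e+00]] 68.67649078214474 2.7697420155380352
[0.16581309 0.60485149 0.37272101] [[ 0.36279738  0.90074842  0.23881027]
 [ 0.93186403 -0.34992823 -0.09581051]
 [-0.00273471  0.25729851 -0.9663281 ]]
```

```bash
python3 -c "
from h import *
print(go([.483,.369,.2]))"
```

```text
[-0.31607724 -0.10510583  0.05262675]
```

```bash
python3 drive.py '{"dx": [-0.316,-0.316,-0.316,-0.316,-0.316,-0.316,-0.316,-0.316,-0.316],"dy": [-0.105,-0.105,-0.105,-0.105,-0.105,-0.105,-0.105,-0.105,-0.105],"dz": [0.053,0.053,0.053,0.053,0.053,0.053,0.053,0.053,0.053],"twist": [-0.37,-0.37,-0.37,-0.37,-0.37,-0.37,-0.37,-0.37,-0.37],"aperture": [1,1,1,1,1,1,1,1,1]}' 30
python3 - <<'E'
from h import *
d,s=wrist("w1");print(tool_yaw(),project(d,[[.483,.369,.0065]],s))
E
```

```text
t: 1.05
tcp_pos: [0.4837, 0.3687, 0.1997]
tool_rot: [0.002, 1.0, -0.0, -0.001]
force: [-0.4, 0.2, -0.5]
finger_gap: 1.002
gripper_force: 0.0
3.138951960906609 [[319.08391523 182.71736786]]
```

View pics/w1.png

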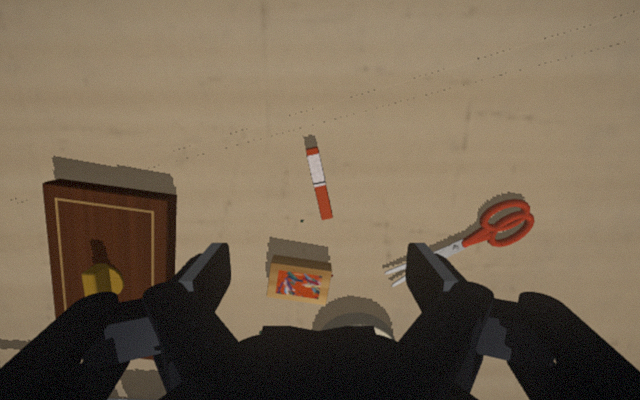

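The wrist view shows the long stick from (310,137) to (326,219), the print block at (299,283), the lid at left and the scissors at right.

```bash
cat >> h.py <<'E'
def stick(d,uv,half=60):
    "minAreaRect of the red+white blob near pixel uv -> centre, end pixels"
    u,v=map(int,uv);x0,y0=max(u-half,0),max(v-half,0)
    im=d["pixels"][y0:v+half,x0:u+half]
    h=cv2.cvtColor(im,cv2.COLOR_RGB2HSV);H,S,V=[h[...,i].astype(int) for i in range(3)]
    m=(((S>150)&((H<9)|(H>172))&(V>90))|((S<55)&(V>150))).astype(np.uint8)
    m=cv2.morphologyEx(m,cv2.MORPH_CLOSE,np.ones((5,5)))
    cs,_=cv2.findContours(m,cv2.RETR_EXTERNAL,cv2.CHAIN_APPROX_NONE)
    c=max(cs,key=cv2.contourArea);r=cv2.minAreaRect(c);b=cv2.boxPoints(r)
    if np.linalg.norm(b[0]-b[1])>np.linalg.norm(b[1]-b[2]):b=np.roll(b,-1,0)
    o=np.array([x0,y0]);return np.array(r[0])+o,(b[0]+b[1])/2+o,(b[2]+b[3])/2+o,r[1]
def stick_at(d,uv,s,z=.013,half=60):
    c,a,b,sz=stick(d,uv,half);P=onplane(d,[c,a,b],z,s);e=P[2]-P[1]
    return dict(c=P[0],yaw=np.arctan2(e[1],e[0]),L=np.linalg.norm(e),px=(c,a,b),sz=sz)
E
python3 - <<'E'
from h import *
d=load("w1");print(stick_at(d,(318,180),d))
P=stick_at(d,(318,180),d)["c"];print(go([P[0],P[1],.1]),go([P[0],P[1],.009]))
E
```

```text
{'c': array([0.48227366, 0.3683845 , 0.013     ]), 'yaw': np.float64(0.2024827316665728), 'L': np.float64(0.07841306360412942), 'px': (array([318.5271225 , 183.28110504]), array([311.03791809, 148.13946342]), array([326.0163269 , 218.42274475])), 'sz': (71.86162567138672, 12.425874710083008)}
[ 0.00035567 -0.00114336  0.09994872] [ 0.00022006 -0.00113324  0.19094862]
```

```bash
python3 drive.py '{"dx": [0,0,0],"dy": [-0.001,-0.001,-0.001],"dz": [0.05,0.09,0.09],"twist": [-0.1,-0.205,-0.205],"aperture": [1,1,1]}'
python3 - <<'E'
from h import *
w=load("w1");d,s=wrist("w2");u=project(d,[[.4823,.3684,.013]],s)[0]
r=stick_at(d,u,s,half=85);print(u,r)
a=stick(w,(318,180))
print(cross(ray(w,a[0],w),ray(d,r["px"][0],s)))
print(go([*r["c"][:2],.026]),tool_yaw())
E
```

```text
t: 1.4
tcp_pos: [0.4779, 0.3679, 0.1054]
tool_rot: [-0.103, 0.995, -0.002, -0.006]
force: [-1.5, -0.4, 0.5]
finger_gap: 0.999
gripper_force: 0.0
[318.8040914  217.40545465] {'c': array([0.48155987, 0.36839771, 0.013     ]), 'yaw': np.float64(0.20680504636722727), 'L': np.float64(0.07772809535336726), 'px': (array([319. , 216.5]), array([319., 168.]), array([319., 265.])), 'sz': (16.0, 97.0)}
(array([0.48316816, 0.36855241, 0.00817909]), np.float64(0.0003900279035429396))
[-0.00186529 -0.00064875  0.08225307] -2.9382321674343097
```

```bash
python3 drive.py '{"dx": [0,0,0,0],"dy": [0,0,0,0],"dz": [0.04,0.04,0.04,0.04],"twist": [0,0,0,0],"aperture": [0.6,0.5,0.5,0.5]}'
python3 - <<'E'
from h import *
print(go([.4821,.3684,.026]),tool_yaw())
E
```

```text
t: 1.85
tcp_pos: [0.4845, 0.3698, 0.0731]
tool_rot: [-0.101, 0.995, 0.001, 0.002]
force: [0.6, 0.4, 0.2]
finger_gap: 0.498
gripper_force: 0.0
[ 0.00282865 -0.0009289   0.04705488] -2.9383896092442496
```

```bash
python3 drive.py '{"dx": [0.003,0.003,0.003,0.003,0.003,0.003,0.003,0.003,0.003],"dy": [-0.001,-0.001,-0.001,-0.001,-0.001,-0.001,-0.001,-0.001,-0.001],"dz": [0.03,0.047,0.047,0.047,0.047,0.047,0.047,0.047,0.047],"twist": [0,0,0,0,0,0,0,0,0],"aperture": [0.4,0.4,0.4,0.4,0,0,0,0,0]}' 40;python3 drive.py '{"dx": [0,0,0,0,0,0],"dy": [0,0,0,0,0,0],"dz": [-0.04,-0.08,-0.12,-0.16,-0.16,-0.16],"twist": [0,0,0,0,0,0],"aperture": [0,0,0,0,0,0]}'
python3 - <<'E'
from h import *
d,s=wrist("w3");print(go([.56,-.15,.25]),tool_yaw())
E
```

```text
t: 2.75
tcp_pos: [0.4818, 0.3678, 0.0253]
tool_rot: [-0.101, 0.995, 0.001, 0.002]
force: [-0.7, 0.3, 7.1]
finger_gap: 0.141
gripper_force: 41.4
t: 3.35
tcp_pos: [0.4809, 0.3673, 0.1849]
tool_rot: [-0.101, 0.995, 0.001, 0.001]
force: [0.0, 0.4, -1.5]
finger_gap: 0.137
gripper_force: 40.6
[ 0.02599029 -0.52233084 -0.06654243] -2.9383793293630482
```

View pics/w3.png

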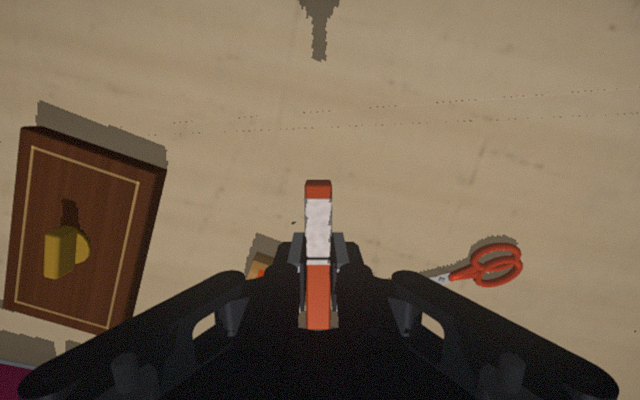

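The wrist view shows the long stick held squarely in the pads, (318,180) to (318,330), about mid-length; the lid is at left with the handle at (60,252). Next, over to the box.

```bash
python3 -c "
from h import *
print(go([.62,-.15,.25]))"
```

```text
[-0.03277509 -0.5344399  -0.06655994]
```

```bash
python3 drive.py '{"dx": [-0.033,-0.033,-0.033,-0.033,-0.033,-0.033,-0.033,-0.033,-0.033,-0.033,-0.033,-0.033,-0.033,-0.033,-0.033],"dy": [-0.534,-0.534,-0.534,-0.534,-0.534,-0.534,-0.534,-0.534,-0.534,-0.534,-0.534,-0.534,-0.534,-0.534,-0.534],"dz": [-0.066,-0.066,-0.066,-0.066,-0.066,-0.066,-0.066,-0.066,-0.066,-0.066,-0.066,-0.066,-0.066,-0.066,-0.066],"twist": [0.325,0.325,0.325,0.325,0.325,0.325,0.325,0.325,0.325,0.325,0.325,0.325,0.325,0.325,0.325],"aperture": [0,0,0,0,0,0,0,0,0,0,0,0,0,0,0]}'
python3 - <<'E'
from h import *
d,s=wrist("w4");print(s["tool_rot"],tool_yaw())
E
```

```text
t: 4.9
tcp_pos: [0.6198, -0.1474, 0.2483]
tool_rot: [0.06, 0.998, 0.001, -0.001]
force: [-0.1, 0.1, -0.5]
finger_gap: 0.134
gripper_force: 40.6
[ 5.99753283e-02  9.98198903e-01  5.82801957e-04 -1.25309878e-03] 3.021800076973445
```

View pics/w4.png

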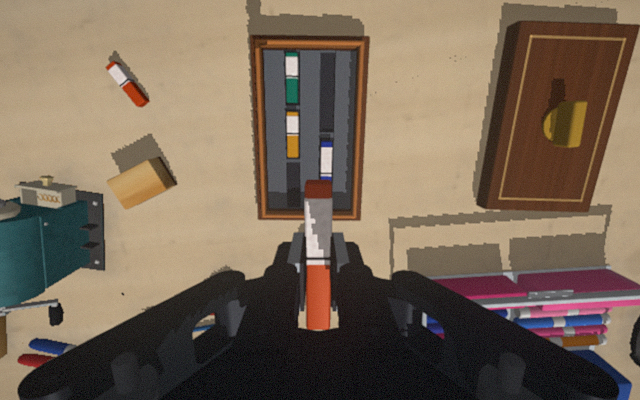

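The view shows the box outline from (252,37) to (362,220), empty long bay at (327,97), empty short bay at (293,183), short stick at (128,85), and lid at (560,115) with the handle at (567,124).

```bash
cat >> h.py <<'E'
def quad(d,x0,y0,x1,y1,z,s,Smin=90,Hlo=3,Hhi=15,Vlo=0,Vhi=255):
    im=cv2.cvtColor(d["pixels"][y0:y1,x0:x1],cv2.COLOR_RGB2HSV)
    m=cv2.inRange(im,(Hlo,Smin,Vlo),(Hhi,255,Vhi));m=cv2.morphologyEx(m,cv2.MORPH_OPEN,np.ones((2,2)))
    m=cv2.morphologyEx(m,cv2.MORPH_CLOSE,np.ones((5,5)))
    cs,_=cv2.findContours(m,cv2.RETR_EXTERNAL,cv2.CHAIN_APPROX_NONE);c=max(cs,key=cv2.contourArea)
    hull=cv2.convexHull(c)[:,0]+[x0,y0]
    P=onplane(d,hull,z,s)[:,:2];r=cv2.minAreaRect((P*1e3).astype(np.float32))
    return hull,P,r
E
python3 - <<'E'
from h import *
d=load("w4")
hs=cv2.cvtColor(d["pixels"],cv2.COLOR_RGB2HSV)
for p in((255,120),(256,120),(260,120),(263,120),(367,120),(364,120),(240,120),(300,40),(300,46),(500,150),(520,150),(565,112),(570,120),(555,125)):print(p,hs[p[1],p[0]],end=' ')
print()
h,P,r=quad(d,235,20,385,228,.024,d,Smin=110,Hlo=0,Hhi=16);print("box",r,cv2.approxPolyDP(h.reshape(-1,1,2).astype(np.int32),6,True)[:,0].tolist())
h,P,r=quad(d,470,5,640,225,.025,d,Smin=110,Hlo=0,Hhi=16);print("lid",r)
print(stick_at(d,(128,85),d,half=32))
# dark grooves: row profile
g=cv2.cvtColor(d["pixels"],cv2.COLOR_RGB2GRAY)
print("row100",g[100,248:376].tolist());print("row175",g[180,252:372].tolist());print("col327",g[34:160,327].tolist());print("col293",g[150:225,293].tolist())
E
```

```text
(255, 120) [ 10 156  93] (256, 120) [ 12 144  90] (260, 120) [ 14 176 165] (263, 120) [ 16 179  81] (367, 120) [ 18  75 191] (364, 120) [ 11 138  96] (240, 120) [ 18  71 195] (300, 40) [ 13 157 114] (300, 46) [ 14 165 127] (500, 150) [ 11 139  92] (520, 150) [ 11 161  90] (565, 112) [ 18 153  75] (570, 120) [ 20 171  85] (555, 125) [ 18 164  81] 
box ((569.1632690429688, -151.0404052734375), (127.18351745605469, 206.10533142089844), 82.70813751220703) [[252, 36], [370, 38], [360, 220], [259, 218]]
lid ((589.9570922851562, 124.75086975097656), (140.3395538330078, 206.1422576904297), 81.20730590820312)
{'c': array([ 0.48840599, -0.35245341,  0.013     ]), 'yaw': np.float64(0.5296355381000408), 'L': np.float64(0.05476721576242528), 'px': (array([126.04717445,  84.63007927]), array([108.30951214,  64.20489502]), array([143.78483582, 105.05526352])), 'sz': (54.10407638549805, 11.683143615722656)}
row100 [173, 176, 136, 104, 85, 67, 63, 52, 44, 86, 109, 119, 105, 81, 58, 42, 44, 81, 88, 92, 92, 88, 92, 87, 86, 92, 92, 90, 90, 89, 91, 92, 91, 89, 91, 90, 91, 65, 58, 80, 81, 83, 81, 79, 84, 
[... 1004 characters left out ...]
, 52, 52, 55, 51, 57, 49, 47, 53, 51, 55, 51, 50, 50, 47, 55, 57, 55, 52, 52, 52, 55, 51, 51, 46, 47, 49, 57, 51, 55, 52, 57, 52, 48, 52, 55, 52, 48, 54, 49, 55, 56, 51, 53, 52, 48, 54, 58, 54, 59, 47, 57, 51, 51, 48, 50, 52, 47, 51, 53, 45, 39, 38, 40, 66, 87, 58, 54, 60, 61, 40, 44, 39, 44, 54, 63, 64, 51, 71, 162, 221, 216, 212, 212, 208, 205, 210, 212, 211, 210, 205, 208]
col293 [136, 137, 138, 138, 136, 137, 129, 98, 53, 76, 93, 83, 67, 52, 48, 51, 53, 50, 52, 52, 53, 48, 51, 56, 49, 50, 49, 57, 50, 55, 49, 53, 55, 51, 52, 52, 57, 50, 43, 44, 36, 45, 46, 37, 39, 42, 39, 35, 39, 42, 40, 42, 41, 33, 41, 43, 43, 52, 43, 45, 45, 56, 62, 64, 69, 95, 119, 109, 74, 81, 144, 182, 175, 178, 174]
```

```bash
cat >> h.py <<'E'
BOX=np.array([.5692,-.1510]);BY=-.127
def box(x,y,z):
    c,s=np.cos(BY),np.sin(BY);return np.array([BOX[0]+c*x-s*y,BOX[1]+s*x+c*y,z])
E
python3 - <<'E'
from h import *
d=load("w4");t=load("top");sc=load("scene")
print(project(d,[box(-47+a,20,12) if 0 else box((-47+a)/1e3,.020,.012) for a in(-43.5,0,43.5)],d).round(1).tolist())
print(project(d,[box((62+a)/1e3,-.020,.012) for a in(-29,0,29)],d).round(1).tolist())
print(project(d,[box(-.047,y/1e3,.012) for y in(11.5,28.5)],d).round(1).tolist())
# box height: same corner in two views (outer shoulder corners)
for q,tag in((t,"top"),(sc,"scene")):
    m=project(q,[box(x,y,.024) for x in(-.104,.104) for y in(-.064,.064)]);print(tag,m.round(1).tolist())
x0,y0,x1,y1=340,170,415,262
h,P,r=quad(t,x0,y0,x1,y1,.024,None,Smin=110,Hlo=0,Hhi=16);print("box from top",r)
h,P,r=quad(t,245,160,318,250,.025,None,Smin=110,Hlo=0,Hhi=16);print("lid from top",r)
# held stick in the wrist picture
print(stick(d,(318,255),half=78))
print(go(box(-.047,.020,.12)),go(box(-.047,.02,.0355)),tool_yaw()-np.pi)
E
```

```text
[[328.5, 52.0], [327.9, 93.4], [327.3, 132.2]]
[[294.1, 162.6], [294.4, 185.8], [294.7, 208.2]]
[[320.5, 93.3], [335.3, 93.5]]
top [[395.7, 254.7], [351.5, 247.9], [405.4, 183.5], [362.0, 176.8]]
scene [[354.8, 274.2], [323.5, 247.7], [403.0, 236.0], [371.8, 213.1]]
box from top ((566.4097900390625, -152.79270935058594), (125.96357727050781, 203.7726593017578), 82.48638153076172)
lid from top ((588.0494384765625, 128.4171142578125), (125.41267395019531, 204.5531463623047), 81.28841400146484)
(array([318. , 255.5]), array([318., 182.]), array([318., 329.]), (26.0, 147.0))
[0.09670632 0.0107006  0.1288347 ] [0.0965551  0.01064446 0.21333454] -0.1197925766163479
```

```bash
sed -i 's/^BOX=.*;BY/BOX=np.array([.569,-.152]);BY/' h.py
python3 - <<'E'
from h import *
d=load("w4");P=onplane(d,[(318,182),(318,255),(318,329)],.2483-.0123,d);
print(Ro.from_quat(d["tool_rot"]).inv().apply(P-d["tcp_pos"]).round(4))
g=d["pixels"][176:200,318];print(g.tolist()); print(d["pixels"][320:336,318].tolist())
print(go(box(-.047,.020,.11)),go(box(-.047,.02,.0355)))
E
```

```text
[[ 0.0382 -0.0009  0.0124]
 [ 0.0014 -0.0009  0.0123]
 [-0.0413 -0.0008  0.0122]]
[[72, 72, 74], [71, 72, 73], [76, 73, 79], [84, 67, 66], [85, 42, 31], [82, 35, 18], [85, 40, 23], [83, 35, 24], [96, 50, 36], [104, 46, 25], [102, 43, 22], [109, 52, 34], [105, 41, 22], [110, 52, 39], [106, 48, 31], [106, 42, 27], [105, 47, 30], [106, 49, 32], [109, 47, 34], [107, 51, 31], [107, 47, 35], [107, 48, 33], [114, 78, 71], [124, 113, 106]]
[[193, 83, 52], [198, 91, 60], [197, 89, 54], [193, 84, 48], [198, 88, 57], [195, 90, 56], [194, 84, 51], [194, 85, 53], [198, 84, 53], [191, 131, 100], [152, 135, 112], [56, 49, 45], [22, 16, 20], [25, 20, 18], [24, 14, 20], [28, 26, 20]]
[0.09676748 0.00967722 0.13883415] [0.09663416 0.00962773 0.21333401]
```

```bash
python3 drive.py '{"dx": [0.05,0.098,0.098,0.098,0.098,0.098,0.098,0.098],"dy": [0.005,0.01,0.01,0.01,0.01,0.01,0.01,0.01],"dz": [0,0.03,0.08,0.13,0.17,0.185,0.185,0.185],"twist": [0.007,0.007,0.007,0.007,0.007,0.007,0.007,0.007],"aperture": [0,0,0,0,0,0,0,0]}'
python3 - <<'E'
from h import *
print(go(box(-.047,.02,.0355)),tool_yaw()-np.pi)
E
```

```text
t: 5.75
tcp_pos: [0.525, -0.1269, 0.0647]
tool_rot: [0.064, 0.998, -0.0, 0.0]
force: [0.3, 0.0, -0.3]
finger_gap: 0.138
gripper_force: 40.6
[0.00017449 0.00070041 0.02918975] -0.1276054792255561
```

```bash
python3 drive.py '{"dx": [0.0015,0.0015,0.0015,0.0015,0.0015],"dy": [0.0007,0.0007,0.0007,0.0007,0.0007],"dz": [0.015,0.022,0.029,0.029,0.029],"twist": [0,0,0,0,0],"aperture": [0,0,0,0,0]}'
```

```text
t: 6.25
tcp_pos: [0.5235, -0.1267, 0.0358]
tool_rot: [0.064, 0.998, -0.0, 0.0]
force: [-0.7, 0.3, -0.4]
finger_gap: 0.133
gripper_force: 40.6
```

```bash
python3 drive.py '{"dx": [0,0,0,0,0,0],"dy": [0,0,0,0,0,0],"dz": [0.001,0.001,0.001,0.001,0.001,0.001],"twist": [0,0,0,0,0,0],"aperture": [0,0,0.2,0.28,0.28,0.28]}';python3 drive.py '{"dx": [0,0,0,0,0],"dy": [0,0,0,0,0],"dz": [-0.03,-0.07,-0.12,-0.17,-0.17],"twist": [0,0,0,0,0],"aperture": [0.28,0.3,1,1,1]}'
python3 - <<'E'
from h import *
d,s=wrist("w5");c=stick_at(d,project(d,[box(-.047,.02,.021)],s)[0],s,z=.021,half=55)
print(c["c"],c["yaw"],c["L"],box(-.047,.02,.021),c["px"])
w=load("w4");p=stick_at(w,(128,85),w,half=32)["c"]
print(go([p[0],p[1],.16]),tool_yaw())
E
```

```text
t: 6.85
tcp_pos: [0.5231, -0.1266, 0.0343]
tool_rot: [0.064, 0.998, 0.0, -0.0]
force: [0.4, -0.4, 0.4]
finger_gap: 0.281
gripper_force: 0.0
t: 7.35
tcp_pos: [0.5272, -0.1283, 0.211]
tool_rot: [0.064, 0.998, -0.003, 0.007]
force: [1.3, -0.3, -0.3]
finger_gap: 0.797
gripper_force: 0.0
[ 0.52385771 -0.12742498  0.021     ] -0.12611043685918008 0.07898460033134441 [ 0.5249117  -0.12620811  0.021     ] (array([320., 178.]), array([320., 142.]), array([320., 214.]))
[ 0.00812832 -0.22770841  0.04861855] 3.0129873462544285
```

```bash
python3 drive.py '{"dx": [0.008,0.008,0.008,0.008,0.008,0.008,0.008],"dy": [-0.228,-0.228,-0.228,-0.228,-0.228,-0.228,-0.228],"dz": [0.048,0.048,0.048,0.048,0.048,0.048,0.048],"twist": [-0.65,-0.65,-0.65,-0.65,-0.65,-0.65,-0.65],"aperture": [1,1,1,1,1,1,1]}'
python3 - <<'E'
from h import *
d,s=wrist("w6");u=project(d,[[.4884,-.3525,.013]],s)[0];r=stick_at(d,u,s,half=60)
w=load("w4");print(u,r,cross(ray(w,stick(w,(128,85),32)[0],w),ray(d,r["px"][0],s)));print(go([*r["c"][:2],.026]),tool_yaw()+np.pi,s["q"])
E
```

```text
t: 8.1
tcp_pos: [0.4908, -0.3448, 0.1539]
tool_rot: [-0.25, 0.968, -0.002, -0.008]
force: [-0.7, 0.3, -0.2]
finger_gap: 1.002
gripper_force: 0.0
[312.49784466 191.52722072] {'c': array([ 0.48635588, -0.35466074,  0.013     ]), 'yaw': np.float64(0.5003920566003994), 'L': np.float64(0.049532640839192676), 'px': (array([311.5, 188.5]), array([311.5, 162. ]), array([311.5, 215. ])), 'sz': (53.0, 13.0)} (array([ 0.48740259, -0.35451523,  0.00920804]), np.float64(0.0006959546207006414))
[ 0.00716477 -0.00701948  0.12859432] 0.5065387178405398 [-0.79057733  0.62235617  1.58022291 -0.02101128  0.94333254 -2.85417279]
```

Joint 6 is at its limit, so I turn the tool by half a turn the other way (same grasp) and re-measure.

```bash
python3 drive.py '{"dx": [0.007,0.007,0.007,0.007,0.007,0.007,0.007,0.007,0.007,0.007,0.007,0.007,0.007,0.007,0.007,0.007,0.007,0.007,0.007,0.007],"dy": [-0.007,-0.007,-0.007,-0.007,-0.007,-0.007,-0.007,-0.007,-0.007,-0.007,-0.007,-0.007,-0.007,-0.007,-0.007,-0.007,-0.007,-0.007,-0.007,-0.007],"dz": [0,0,0,0,0,0,0,0,0,0,0,0,0,0,0,0,0,0,0,0],"twist": [0.15,0.3,0.45,0.6,0.75,0.9,1.05,1.2,1.35,1.5,1.65,1.8,1.95,2.1,2.25,2.4,2.55,2.7,2.85,3],"aperture": [1,1,1,1,1,1,1,1,1,1,1,1,1,1,1,1,1,1,1,1]}'; python3 drive.py '{"dx": [0,0,0,0],"dy": [0,0,0,0],"dz": [0.03,0.05,0.05,0.05],"twist": [0.14,0.14,0.14,0.14],"aperture": [0.6,0.5,0.5,0.5]}';python3 - <<'E'
from h import *
d,s=wrist("w7");u=project(d,[[.487,-.3545,.013]],s)[0];r=stick_at(d,u,s,half=70)
w=load("w4");print(u,r,cross(ray(w,stick(w,(128,85),32)[0],w),ray(d,r["px"][0],s)));print(go([*r["c"][:2],.026]),tool_yaw(),s["q"])
E
```

```text
t: 10.15
tcp_pos: [0.4895, -0.3522, 0.1561]
tool_rot: [0.948, 0.317, -0.008, 0.003]
force: [0.1, 0.1, -0.1]
finger_gap: 0.997
gripper_force: 0.0
t: 10.55
tcp_pos: [0.4889, -0.3538, 0.1062]
tool_rot: [0.968, 0.252, -0.008, 0.004]
force: [-0.7, -0.2, 0.4]
finger_gap: 0.502
gripper_force: 0.0
[316.07306707 208.86483877] {'c': array([ 0.48935062, -0.35320565,  0.013     ]), 'yaw': np.float64(-2.654808026960279), 'L': np.float64(0.05203239811590665), 'px': (array([316.0929718 , 205.50216675]), array([316.85269928, 172.83378601]), array([315.33324432, 238.17054749])), 'sz': (16.80940818786621, 65.35442352294922)} (array([ 0.48837293, -0.35361517,  0.01082714]), np.float64(0.0007528435495281598))
[ 0.00200034 -0.00171456  0.08089692] 0.5097237186397208 [-0.80340636  0.69492697  1.60008172 -0.02307918  0.84737919  0.27249249]
```

```bash
python3 drive.py '{"dx": [0.0015,0.0015,0.0015,0.0015,0.0015],"dy": [-0.001,-0.001,-0.001,-0.001,-0.001],"dz": [0.04,0.07,0.08,0.08,0.08],"twist": [0.015,0.015,0.015,0.015,0.015],"aperture": [0.4,0.4,0.4,0.4,0.4]}'; python3 -c "
from h import *
print(go([.489,-.3534,.026]))"
```

```text
t: 11.1
tcp_pos: [0.4896, -0.3555, 0.0276]
tool_rot: [0.97, 0.244, -0.007, 0.006]
force: [0.3, 0.0, -0.5]
finger_gap: 0.403
gripper_force: 0.0
[ 0.00050716 -0.00211543  0.00156138]
```

```bash
python3 drive.py '{"dx": [0.0005,0.0005,0.0005,0.0005,0.0005,0.0005],"dy": [-0.002,-0.002,-0.002,-0.002,-0.002,-0.002],"dz": [0.001,0.001,0.001,0.001,0.001,0.001],"twist": [0,0,0,0,0,0],"aperture": [0.4,0,0,0,0,0]}' 40;python3 drive.py '{"dx": [0,0,0,0,0],"dy": [0,0,0,0,0],"dz": [-0.04,-0.09,-0.14,-0.14,-0.14],"twist": [0,0,0,0,0],"aperture": [0,0,0,0,0]}'
python3 - <<'E'
from h import *
d,s=wrist("w8")
print(go(box(.062,-.02,.165)),go(box(.062,-.02,.065)),tool_yaw(),s["q"])
uv=stick(d,(318,255),half=78);print(uv)
P=onplane(d,uv[:3],s["tcp_pos"][2]-.0135,s);print(Ro.from_quat(s["tool_rot"]).inv().apply(P-s["tcp_pos"]).round(4))
E
```

```text
t: 11.7
tcp_pos: [0.4887, -0.3532, 0.0264]
tool_rot: [0.97, 0.244, -0.007, 0.005]
force: [-0.8, 0.8, 6.4]
finger_gap: 0.134
gripper_force: 41.2
t: 12.2
tcp_pos: [0.4903, -0.3515, 0.1669]
tool_rot: [0.97, 0.244, -0.007, 0.006]
force: [-0.1, 0.1, -1.0]
finger_gap: 0.135
gripper_force: 40.4
[ 0.20291062 -0.08502899 -0.00365924] [ 0.20457986 -0.08554392  0.0963255 ] 0.49310837126520596 [-0.7988599   0.60566932  1.56794081 -0.02130426  0.96385659  0.29081926]
(array([318., 251.]), array([318., 202.]), array([318., 300.]), (98.0, 26.0))
[[ 0.0021  0.0007  0.0135]
 [ 0.0275  0.0007  0.0131]
 [-0.026   0.0008  0.0139]]
```

```bash
python3 drive.py '{"dx": [0.203,0.203,0.203,0.203,0.203,0.203,0.204,0.204,0.204,0.204,0.204],"dy": [-0.085,-0.085,-0.085,-0.085,-0.085,-0.085,-0.085,-0.085,-0.085,-0.085,-0.085],"dz": [0,0,0,0,0,0,0.05,0.09,0.09,0.09,0.09],"twist": [0.62,0.62,0.62,0.62,0.62,0.62,0.62,0.62,0.62,0.62,0.62],"aperture": [0,0,0,0,0,0,0,0,0,0,0]}'
python3 - <<'E'
from h import *
print(go(box(.062,-.02,.0365)),tool_yaw())
E
```

```text
t: 13.35
tcp_pos: [0.6291, -0.1819, 0.0728]
tool_rot: [0.998, -0.064, -0.004, 0.007]
force: [0.5, 0.3, -0.4]
finger_gap: 0.134
gripper_force: 40.4
[-0.00109308 -0.00254742  0.03631292] -0.1274628264882548
```

```bash
python3 drive.py '{"dx": [-0.0015,-0.0015,-0.0015,-0.0015,-0.0015,-0.0015],"dy": [-0.0025,-0.0025,-0.0025,-0.0025,-0.0025,-0.0025],"dz": [0.01,0.024,0.031,0.037,0.037,0.037],"twist": [0,0,0,0,0,0],"aperture": [0,0,0,0,0,0]}'
python3 - <<'E'
from h import *
print(go(box(.062,-.02,.0355)),tool_yaw())
E
```

```text
t: 13.95
tcp_pos: [0.6263, -0.1783, 0.0346]
tool_rot: [0.998, -0.063, -0.006, 0.007]
force: [-1.6, 0.4, 4.9]
finger_gap: 0.134
gripper_force: 43.0
[ 0.00181869  0.00117667 -0.00086315] -0.12670230293865736
```

```bash
python3 drive.py '{"dx": [0,0,0,0],"dy": [0,0,0,0],"dz": [0,0,0,0],"twist": [0,0,0,0],"aperture": [0.2,0.28,0.28,0.28]}';python3 drive.py '{"dx": [0,0,0,0,0,0],"dy": [0,0,0,0,0,0],"dz": [-0.03,-0.07,-0.12,-0.17,-0.17,-0.17],"twist": [0,0,0,0,0,0],"aperture": [0.28,0.3,0.6,0.6,0.6,0.6]}'
python3 - <<'E'
from h import *
d,s=wrist("w9")
for n,p,h in(("short",(.062,-.02),45),("long",(-.047,.02),50)):
    c=stick_at(d,project(d,[box(*p,.021)],s)[0],s,z=.021,half=h);print(n,c["c"],c["yaw"],c["L"],box(*p,.021),c["px"][0])
print(s["tool_rot"],s["q"],tool_yaw())
E
```

```text
t: 14.35
tcp_pos: [0.6269, -0.1789, 0.0343]
tool_rot: [0.998, -0.063, -0.005, 0.007]
force: [-0.7, -1.9, 3.0]
finger_gap: 0.283
gripper_force: 1.1
t: 14.95
tcp_pos: [0.6293, -0.1762, 0.2057]
tool_rot: [0.998, -0.063, -0.004, 0.007]
force: [-1.2, 0.0, -0.6]
finger_gap: 0.601
gripper_force: 0.0
short [ 0.62608095 -0.17974338  0.021     ] 3.0155658967819687 0.05020989299634891 [ 0.6279675  -0.17969178  0.021     ] [318. 185.]
long [ 0.52950057 -0.1288697   0.021     ] 3.0185631993564783 0.08393485107956246 [ 0.5249117  -0.12620811  0.021     ] [284.86643982 271.39383698]
[ 0.997962   -0.06328874 -0.00413064  0.00702341] [-0.43691091  0.62001362  1.39823872 -0.01782821  1.12596742  1.26824461] -0.12676013655842566
```

View pics/w9.png

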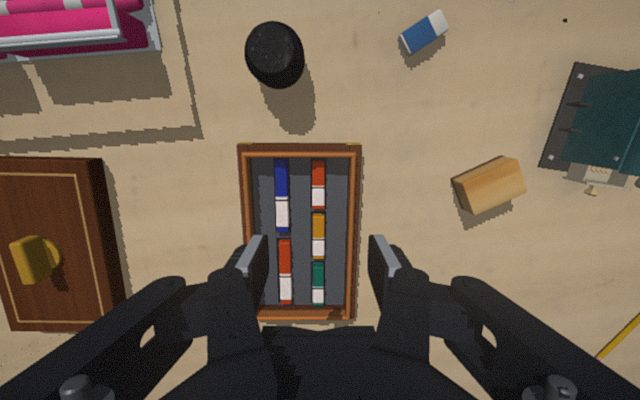

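Both sticks lie in their bays: the short one at (318,185), the long one at (285,271). Now to the lids.

```bash
python3 -c "
from h import *
print(go([.56,.128,.22]),Ro.from_quat(monitor.sense()['tool_rot']).as_matrix().round(4).tolist())"
```

```text
[-0.10612573 -0.29253637 -0.01890078] [[0.9919, -0.1263, -0.0129], [-0.1264, -0.9919, -0.0118], [-0.0113, 0.0134, -0.9998]]
```

```bash
python3 drive.py '{"dx": [-0.106,-0.106,-0.106,-0.106,-0.106,-0.106,-0.106,-0.106,-0.106],"dy": [-0.292,-0.292,-0.292,-0.292,-0.292,-0.292,-0.292,-0.292,-0.292],"dz": [-0.015,-0.015,-0.015,-0.015,-0.015,-0.015,-0.015,-0.015,-0.015],"twist": [0,0,0,0,0,0,0,0,0],"aperture": [1,1,1,1,1,1,1,1,1]}'
python3 - <<'E'
from h import *
d,s=wrist("w10")
print(project(d,[[.5895,.1265,.0525]],s),tool_yaw(),s["tool_rot"],s["q"][3:])
E
```

```text
t: 15.9
tcp_pos: [0.5603, 0.1261, 0.2149]
tool_rot: [0.998, -0.063, -0.007, 0.007]
force: [0.1, -0.2, -0.4]
finger_gap: 1.003
gripper_force: 0.0
[[309.98388659 157.26654632]] -0.1281353422145291 [ 0.99794569 -0.0633122  -0.0067152   0.00713261] [-0.0148463   1.05368646  1.7380568 ]
```

View pics/w10.png

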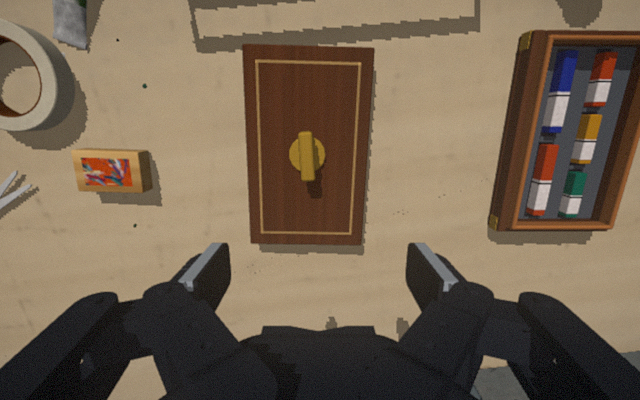

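The lid fills (244,44)–(373,245), with the handle bar from about (305,132) to (308,181) over its round boss at (308,155).

Run:
```python
from h import *
d=load("w10")
h,P,r=quad(d,225,30,385,258,.025,d,Smin=110,Hlo=0,Hhi=30,Vhi=140);print("lid",r,cv2.approxPolyDP(h.reshape(-1,1,2).astype(np.int32),6,True)[:,0].tolist())
hs=cv2.cvtColor(d["pixels"],cv2.COLOR_RGB2HSV)
for v in(128,132,136,145,155,165,175,180,184):print(v,[f"{a}/{b}" for a,b in hs[v,286:330:2][:,[0,2]]])
```

```text
lid ((589.0023193359375, 128.95272827148438), (126.51565551757812, 206.6334991455078), 81.6035385131836) [[244, 45], [374, 49], [361, 245], [252, 243]]
128 ['9/75', '11/79', '11/85', '13/80', '11/78', '11/89', '8/92', '9/85', '10/82', '11/83', '11/83', '11/83', '10/84', '12/83', '11/83', '12/86', '14/81', '10/87', '12/85', '12/79', '11/85', '10/81']
132 ['11/81', '9/83', '12/76', '10/81', '10/82', '11/84', '12/87', '19/129', '21/153', '21/155', '21/155', '22/160', '20/139', '14/83', '10/84', '12/82', '9/83', '13/88', '10/88', '12/85', '11/80', '12/82']
136 ['12/89', '10/80', '10/84', '10/82', '11/83', '10/83', '21/117', '20/144', '21/149', '21/150', '20/154', '19/154', '21/138', '17/86', '13/80', '7/87', '10/85', '12/89', '13/86', '12/84', '11/84', '13/82']
145 ['12/84', '12/81', '12/80', '21/150', '21/156', '20/157', '21/133', '21/140', '21/151', '20/156', '21/155', '21/156', '21/145', '20/101', '22/93', '21/127', '19/159', '20/155', '18/122', '10/86', '10/85', '12/84']
155 ['12/84', '12/79', '20/150', '20/154', '21/151', '20/156', '21/152', '20/131', '22/149', '20/152', '20/150', '
[... 226 characters left out ...]
1/151', '20/132', '19/94', '18/93', '21/92', '20/117', '16/61', '12/71', '10/83', '12/87']
175 ['11/88', '10/80', '11/87', '11/79', '11/86', '13/89', '11/91', '13/84', '21/134', '20/153', '21/144', '20/149', '21/148', '20/143', '20/96', '6/58', '8/61', '13/56', '13/77', '13/79', '10/83', '13/85']
180 ['10/86', '10/82', '11/81', '12/82', '10/86', '11/85', '9/90', '9/79', '21/94', '21/108', '20/105', '20/98', '19/100', '19/90', '19/62', '12/53', '11/56', '13/53', '10/90', '10/84', '12/83', '9/90']
184 ['11/82', '11/83', '12/86', '9/86', '13/83', '11/84', '12/84', '10/80', '10/84', '10/89', '10/73', '12/53', '15/53', '9/55', '14/57', '13/65', '11/55', '12/56', '10/87', '9/81', '11/79', '11/86']
```

Run:
```python
from h import *
d=load("w10");w=load("w4")
P=onplane(d,[(304.3,130.5),(308,178.5)],.0525,d);e=P[0]-P[1];print(P.mean(0),np.linalg.norm(e),np.arctan2(e[1],e[0]))
W=onplane(d,[(298,136),(311,136)],.0525,d);print("width",np.linalg.norm(W[0]-W[1]))
# lid corner heights by two views: lid centre (from outlines) and roof corners
A=cv2.approxPolyDP(quad(d,225,30,385,258,.025,d,Smin=110,Hlo=0,Hhi=30,Vhi=140)[0].reshape(-1,1,2).astype(np.int32),6,True)[:,0]
print(onplane(d,A,.025,d).round(4).tolist())
m=cv2.inRange(cv2.cvtColor(d["pixels"],cv2.COLOR_RGB2HSV),(17,100,125),(25,255,255))[110:200,280:335]
# brass in the earlier view, same spot
m2=cv2.inRange(cv2.cvtColor(w["pixels"],cv2.COLOR_RGB2HSV),(17,100,60),(25,255,255))[90:160,530:600];
print("brass w4 bbox",cv2.boundingRect(m2)); m2r=w["pixels"][90:160:3,530:600:3]
cv2.imwrite("pics/hb.png",cv2.resize(np.hstack([w["pixels"][85:165,520:610][:,:,::-1],d["pixels"][115:195,265:355][:,:,::-1]]),None,fx=4,fy=4,interpolation=cv2.INTER_NEAREST))
```

```text
[0.59208351 0.12982204 0.0525    ] 0.045975796112623285 -0.05982246792023478
width 0.012244040110948902
[[0.6998, 0.1754, 0.025], [0.6811, 0.0524, 0.025], [0.4783, 0.0824, 0.025], [0.4974, 0.206, 0.025]]
brass w4 bbox (12, 10, 58, 60)
```

View pics/hb.png

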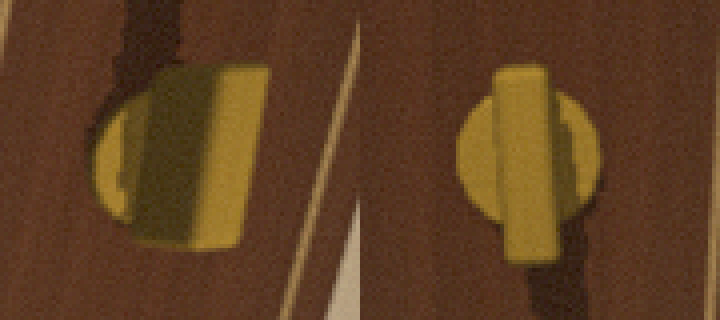

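Enlarged: left (first view) the bar's bright top runs (581,101)–(574,147); right (this view) (305,131)–(308,180). These give two rays for its height.

Run:
```python
from h import *
d=load("w10");w=load("w4")
print(cross(ray(d,(306.5,155.3),d),ray(w,(577.9,124.1),w)))
print(onplane(d,[(306.5,155.3)],.0525,d),onplane(w,[(577.9,124.1)],.0525,w))
e=onplane(w,[(581.2,101.5),(574.5,146.7)],.0525,w);e=e[1]-e[0];print(np.linalg.norm(e),np.arctan2(e[1],e[0]))
print(go([.591,.129,.12]),go([.591,.129,.047]),tool_yaw())
```

```text
(array([0.59082192, 0.12984544, 0.05172009]), np.float64(0.0018087099930943836))
[[0.59179514 0.12956299 0.0525    ]] [[0.58988698 0.12952614 0.0525    ]]
0.04598287830460991 -0.04625772284854821
[ 0.03070362 -0.00877814  0.09471514] [ 0.03157137 -0.00986345  0.16770191] -0.1281353422145291
```

```bash
python3 drive.py '{"dx": [0.031,0.031,0.031,0.031,0.031],"dy": [-0.009,-0.009,-0.009,-0.009,-0.009],"dz": [0.05,0.1,0.12,0.12,0.12],"twist": [-0.075,-0.075,-0.075,-0.075,-0.075],"aperture": [0.6,0.6,0.6,0.6,0.6]}'
python3 - <<'E'
from h import *
print(go([.591,.1296,.052]),tool_yaw())
E
```

```text
t: 16.45
tcp_pos: [0.5915, 0.1287, 0.0955]
tool_rot: [1.0, -0.027, -0.006, 0.007]
force: [-0.2, 0.1, 0.2]
finger_gap: 0.598
gripper_force: 0.0
[ 2.44240467e-05 -1.42798757e-03  4.35351108e-02] -0.054263654121284
```

```bash
python3 drive.py '{"dx": [0,0,0,0,0,0,0,0,0],"dy": [-0.0015,-0.0015,-0.0015,-0.0015,-0.0015,-0.0015,-0.0015,-0.0015,-0.0015],"dz": [0.03,0.043,0.043,0.043,0.043,0.043,0.043,0.043,0.043],"twist": [0,0,0,0,0,0,0,0,0],"aperture": [0.5,0.4,0.4,0.4,0.1,0.1,0,0,0]}' 90
```

```text
t: 17.35
tcp_pos: [0.5916, 0.1313, 0.0545]
tool_rot: [1.0, -0.026, -0.005, 0.006]
force: [-0.9, -1.1, 7.1]
finger_gap: 0.143
gripper_force: 88.1
```

```bash
python3 drive.py '{"dx": [0,0,0,0,0,0,0,0,0,0],"dy": [0,0,0,0,0,0,0,0,0,0],"dz": [-0.003,-0.006,-0.01,-0.02,-0.035,-0.055,-0.08,-0.09,-0.09,-0.09],"twist": [0,0,0,0,0,0,0,0,0,0],"aperture": [0,0,0,0,0,0,0,0,0,0]}'
python3 - <<'E'
from h import *
d,s=wrist("w11");t=viewer.snapshot("top");cv2.imwrite("pics/t11.png",t["pixels"][:,:,::-1])
h,P,r=quad(t,235,140,330,270,.12,None,Smin=110,Hlo=0,Hhi=16);print("lid from top at z.12",r)
print(s["tcp_pos"],tool_yaw(),s["force"],s["q"])
E
```

```text
t: 18.35
tcp_pos: [0.5912, 0.1324, 0.1427]
tool_rot: [1.0, -0.026, -0.006, 0.006]
force: [-0.5, 0.2, -3.4]
finger_gap: 0.141
gripper_force: 87.9
lid from top at z.12 ((581.26416015625, 72.28570556640625), (203.33740234375, 37.69513702392578), 0.4839524030685425)
[0.59117534 0.13243299 0.14269856] -0.05193458258309171 [-0.45718349  0.19641813 -3.38837763] [ 0.04169532  0.64706414  1.56594923 -0.01496614  0.94177852  1.6731297 ]
```

Run:
```python
from h import *
d=load("w11")
z=d["tcp_pos"][2]-.0295
h,P,r=quad(d,120,0,520,330,z,d,Smin=110,Hlo=0,Hhi=25,Vlo=45,Vhi=170)
A=cv2.approxPolyDP(h.reshape(-1,1,2).astype(np.int32),8,True)[:,0];print(r,A.tolist());print(onplane(d,A,z,d).round(4).tolist())
```

```text
((612.631103515625, 127.20249938964844), (125.64898681640625, 159.05673217773438), 81.6394271850586) [[205, 25], [473, 55], [425, 275], [339, 329], [299, 329], [205, 279]]
[[0.6999, 0.1764, 0.1132], [0.6816, 0.0538, 0.1132], [0.5671, 0.0708, 0.1132], [0.5334, 0.1212, 0.1132], [0.5349, 0.1454, 0.1132], [0.572, 0.1964, 0.1132]]
```

View pics/w11.png

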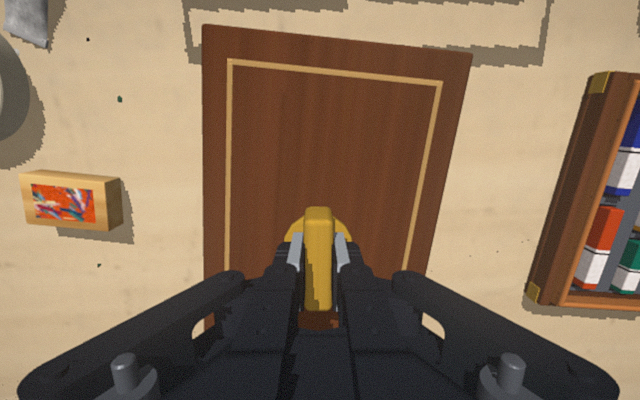

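The lids hang in the grip with the handle square in the pads at (318,260); lid far corners at (205,25) and (473,55), level.

Run:
```python
from h import *
d=load("w9")
h,P,r=quad(d,225,130,375,335,.024,d,Smin=110,Hlo=0,Hhi=18)
A=cv2.approxPolyDP(h.reshape(-1,1,2).astype(np.int32),5,True)[:,0];print(r,A.tolist());print(onplane(d,A,.024,d).round(4).tolist())
print(stick_at(d,project(d,[box(-.047,.02,.021)],d)[0],d,z=.021,half=33)["c"])
# two-view height of the box: far outline corners seen in w4 and w9
w=load("w4");hw=quad(w,235,20,385,228,.024,w,Smin=110,Hlo=0,Hhi=16)[0]
for x,y in((.104,.064),(.104,-.064)):
    k=[]
    for q,hh in((w,hw),(d,h)):
        u=project(q,[box(x,y,.024)],q)[0];k.append(hh[np.argmin(np.linalg.norm(hh-u,axis=1))])
    print(k,cross(ray(w,k[0],w),ray(d,k[1],d)))
```

```text
((566.8123168945312, -153.42486572265625), (126.6982192993164, 210.93324279785156), 82.62899017333984) [[238, 145], [361, 146], [354, 318], [258, 320]]
[[0.6784, -0.1046, 0.024], [0.6615, -0.2284, 0.024], [0.458, -0.2022, 0.024], [0.4711, -0.0873, 0.024]]
[ 0.52762925 -0.1286383   0.021     ]
[array([360, 220]), array([238, 145])] (array([ 0.67859005, -0.10328241,  0.02225164]), np.float64(0.001867210414611949))
[array([260, 219]), array([361, 146])] (array([ 0.66189015, -0.22694576,  0.02432252]), np.float64(0.0028535152635916364))
```

```bash
python3 -c "
from h import *
print(go([.570,-.152,.145]),tool_yaw())"
```

```text
[-0.00585103  0.28507179  0.0005653 ] -0.05193458258309171
```

```bash
python3 drive.py '{"dx": [-0.001,-0.002,-0.003,-0.004,-0.005,-0.005,-0.006,-0.006,-0.006,-0.006,-0.006,-0.006,-0.006,-0.006],"dy": [0.015,0.04,0.07,0.1,0.13,0.16,0.19,0.22,0.245,0.265,0.278,0.285,0.285,0.285],"dz": [0,0,0,0,0,0,0,0,0,0,0,0,0,0],"twist": [0,0,0,0,-0.01,-0.018,-0.018,-0.018,-0.018,-0.018,-0.018,-0.018,-0.018,-0.018],"aperture": [0,0,0,0,0,0,0,0,0,0,0,0,0,0]}'
python3 - <<'E'
from h import *
d,s=wrist("w12");print(go([.570,-.152,.0945]),tool_yaw(),s["q"])
z=s["tcp_pos"][2]-.0295
h,P,r=quad(d,120,0,520,330,z,d,Smin=110,Hlo=0,Hhi=25,Vlo=45,Vhi=170)
A=cv2.approxPolyDP(h.reshape(-1,1,2).astype(np.int32),8,True)[:,0];print(r,A.tolist());print(onplane(d,A,z,d).round(4).tolist())
E
```

```text
t: 19.85
tcp_pos: [0.5706, -0.1511, 0.1463]
tool_rot: [1.0, -0.017, -0.006, 0.006]
force: [0.1, -0.3, -4.0]
finger_gap: 0.138
gripper_force: 88.1
[6.46631230e-05 5.75910451e-04 5.19369865e-02] -0.03308932894979516 [-0.44041605  0.62344973  1.60852264 -0.02031858  0.91649088  1.17643331]Traceback (most recent call last):
  File "<stdin>", line 4, in <module>
  File "h.py", line 57, in quad
    P=onplane(d,hull,z,s)[:,:2];r=cv2.minAreaRect((P*1e3).astype(np.float32))
      ~~~~~~~^^^^^^^^^^^^
  File "h.py", line 17, in onplane
    c,r=ray(d,uv,s);return c+r*((z-c[2])/r[:,2])[:,None]
        ~~~^^^^^^^^
  File "h.py", line 13, in ray
    f,cx,cy=K(d);c,R=cam(d,s);uv=np.atleast_2d(uv).astype(float)
                     ~~~^^^^^
  File "h.py", line 9, in cam
    T=np.eye(4);T[:3,:3]=Ro.from_quat(s["tool_rot"]).as_matrix();T[:3,3]=s["tcp_pos"]
                                      ~^^^^^^^^^^^^
KeyError: 'tool_rot'
```

```bash
python3 drive.py '{"dx": [0,0,0,0,0,0,0],"dy": [0,0,0,0,0,0,0],"dz": [0.01,0.025,0.038,0.046,0.048,0.048,0.048],"twist": [0,0,0,0,0,0,0],"aperture": [0,0,0,0,0,0,0]}'
python3 - <<'E'
from h import *
d,s=wrist("w13");print(go([.570,-.152,.0945]),tool_yaw(),s["force"])
z=s["tcp_pos"][2]-.0295
h,P,r=quad(d,120,0,520,330,z,s,Smin=110,Hlo=0,Hhi=25,Vlo=45,Vhi=170)
A=cv2.approxPolyDP(h.reshape(-1,1,2).astype(np.int32),8,True)[:,0];print(r,A.tolist());print(onplane(d,A,z,s).round(4).tolist())
t=viewer.snapshot("scene");cv2.imwrite("pics/s13.png",cv2.resize(t["pixels"][170:310,280:450][:,:,::-1],None,fx=4,fy=4,interpolation=cv2.INTER_CUBIC))
E
```

```text
t: 20.6
tcp_pos: [0.5708, -0.1526, 0.099]
tool_rot: [1.0, -0.017, -0.005, 0.007]
force: [0.5, -0.4, -4.5]
finger_gap: 0.142
gripper_force: 88.1
[-0.00082536 -0.00072508  0.00469082] -0.033906454827985835 [ 0.50153601 -0.38418361 -4.49461358]
((592.3954467773438, -157.44528198242188), (125.63590240478516, 159.0623016357422), 82.60040283203125) [[204, 25], [472, 55], [425, 275], [339, 329], [299, 329], [205, 279]]
[[0.6788, -0.1061, 0.0695], [0.6626, -0.2291, 0.0695], [0.5479, -0.2147, 0.0695], [0.5133, -0.1648, 0.0695], [0.5144, -0.1407, 0.0695], [0.5505, -0.089, 0.0695]]
```

View pics/s13.png

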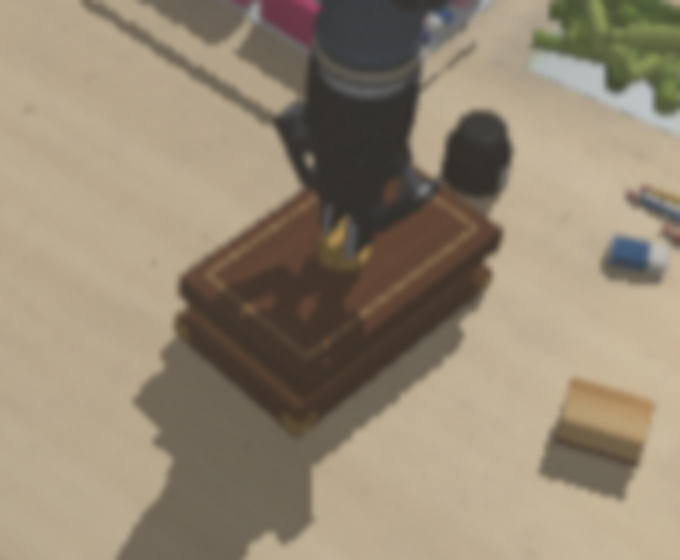

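The scene crop shows the lids hanging level right above the box, edges parallel, offset within a mm or two. Lowering gently.

```bash
python3 drive.py '{"dx": [-0.0007,-0.0007,-0.0007,-0.0007,-0.0007,-0.0007,-0.0007],"dy": [-0.001,-0.001,-0.001,-0.001,-0.001,-0.001,-0.001],"dz": [0.001,0.003,0.005,0.007,0.009,0.011,0.011],"twist": [0,0,0,0,0,0,0],"aperture": [0,0,0,0,0,0,0]}'; python3 drive.py '{"dx": [0,0,0,0,0,0],"dy": [0,0,0,0,0,0],"dz": [0.001,0.002,0.003,0.004,0.005,0.005],"twist": [0,0,0,0,0,0],"aperture": [0,0,0,0,0,0]}'
```

```text
t: 21.4
tcp_pos: [0.5693, -0.1515, 0.0872]
tool_rot: [1.0, -0.017, -0.006, 0.006]
force: [-0.2, 0.4, -4.7]
finger_gap: 0.141
gripper_force: 88.1
t: 22.0
tcp_pos: [0.5694, -0.1516, 0.0825]
tool_rot: [1.0, -0.017, -0.006, 0.006]
force: [0.9, 0.7, -4.1]
finger_gap: 0.14
gripper_force: 88.1
```

```bash
python3 drive.py '{"dx": [0,0,0,0,0,0],"dy": [0,0,0,0,0,0],"dz": [0.001,0.002,0.003,0.004,0.004,0.004],"twist": [0,0,0,0,0,0],"aperture": [0,0,0,0,0,0]}'; python3 drive.py '{"dx": [0,0,0,0],"dy": [0,0,0,0],"dz": [0.001,0.001,0.001,0.001],"twist": [0,0,0,0],"aperture": [0,0,0,0]}'
```

```text
t: 22.6
tcp_pos: [0.5695, -0.1518, 0.0789]
tool_rot: [1.0, -0.017, -0.006, 0.007]
force: [-0.7, -0.9, -0.4]
finger_gap: 0.141
gripper_force: 88.5
t: 23.0
tcp_pos: [0.5695, -0.1519, 0.0786]
tool_rot: [1.0, -0.017, -0.006, 0.007]
force: [-1.8, -0.8, 5.4]
finger_gap: 0.144
gripper_force: 89.5
```

```bash
python3 drive.py '{"dx": [0,0,0,0,0,0,0,0,0,0,0,0,0,0,0,0,0,0],"dy": [0,0,0,0,0,0,0,0,0,0,0,0,0,0,0,0,0,0],"dz": [-0.0005,-0.0005,-0.0005,-0.0005,-0.0005,-0.0005,-0.0005,-0.0005,-0.0005,-0.0005,-0.0005,-0.0005,-0.0005,-0.0005,-0.0005,-0.0005,-0.0005,-0.0005],"twist": [-0.1,-0.2,-0.3,-0.4,-0.5,-0.6,-0.7,-0.8,-0.9,-1,-1.1,-1.2,-1.3,-1.4,-1.45,-1.47,-1.47,-1.47],"aperture": [0,0,0,0,0,0,0,0,0,0,0,0,0,0,0,0,0,0]}'
python3 - <<'E'
from h import *
d,s=wrist("w14");print(tool_yaw(),s["ft_torque"],s["q"])
E
```

```text
t: 24.8
tcp_pos: [0.5694, -0.1516, 0.0786]
tool_rot: [0.753, 0.658, -0.009, 0.001]
force: [-3.3, 0.6, 5.3]
finger_gap: 0.138
gripper_force: 89.4
1.4356630496559868 [0.13566056 0.01533409 0.06557199] [-0.44193188  0.72597437  1.64599517 -0.02366417  0.77513289 -0.28974376]
```

View pics/w14.png

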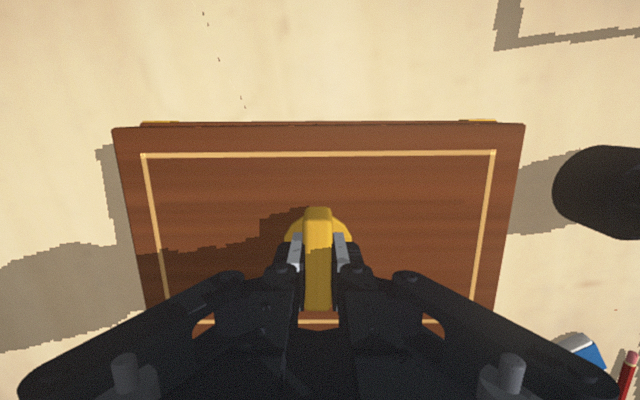

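The handle now stands square across the lid (lid edge (113,128)–(525,125) level in the tool's picture). Lifting slowly and watching the weight.

```bash
python3 drive.py '{"dx": [0,0,0,0,0,0],"dy": [0,0,0,0,0,0],"dz": [-0.002,-0.004,-0.006,-0.007,-0.007,-0.007],"twist": [0,0,0,0,0,0],"aperture": [0,0,0,0,0,0]}'
python3 - <<'E'
from h import *
print(monitor.sense()["force"],go([.5695,-.1517,.1786]))
E
```

```text
t: 25.45
tcp_pos: [0.5694, -0.1515, 0.0849]
tool_rot: [0.753, 0.658, -0.009, 0.001]
force: [0.6, -0.0, -4.1]
finger_gap: 0.142
gripper_force: 88.2
[ 0.60469228 -0.03397096 -4.10523616] [-0.00145506 -0.00090473 -0.09364643]
```

```bash
for i in 1 2 3 4; do python3 drive.py '{"dx": [0],"dy": [0],"dz": [0],"twist": [0],"aperture": [0]}' | grep force:; done
python3 - <<'E'
from h import *
t=viewer.snapshot("scene");np.savez("pics/s15.npz",**t);cv2.imwrite("pics/s15.png",cv2.resize(t["pixels"][190:300,300:430][:,:,::-1],None,fx=6,fy=5,interpolation=cv2.INTER_CUBIC))
E
```

```text
force: [-0.7, 0.1, -3.3]
gripper_force: 88.2
force: [-0.7, 0.3, -3.0]
gripper_force: 88.2
force: [0.6, 0.3, -2.8]
gripper_force: 88.2
force: [-0.3, 0.0, -4.3]
gripper_force: 88.2
```

```bash
python3 drive.py '{"dx": [0,0,0,0,0,0,0],"dy": [0,0,0,0,0,0,0],"dz": [-0.003,-0.007,-0.012,-0.016,-0.018,-0.018,-0.018],"twist": [0,0,0,0,0,0,0],"aperture": [0,0,0,0,0,0,0]}'; for i in 1 2 3 4 5 6 7 8; do python3 drive.py '{"dx": [0],"dy": [0],"dz": [0],"twist": [0],"aperture": [0]}' | grep ^force:; done
python3 - <<'E'
from h import *
t=viewer.snapshot("scene");np.savez("pics/s16.npz",**t);cv2.imwrite("pics/s16.png",cv2.resize(t["pixels"][185:300,305:425][:,:,::-1],None,fx=5,fy=5,interpolation=cv2.INTER_CUBIC))
E
```

```text
t: 26.6
tcp_pos: [0.5697, -0.1514, 0.1032]
tool_rot: [0.753, 0.658, -0.009, 0.001]
force: [-0.5, 0.1, -2.8]
finger_gap: 0.143
gripper_force: 88.2
force: [0.2, -0.4, -3.8]
force: [0.7, -0.1, -3.4]
force: [-1.2, -0.6, -2.6]
force: [-0.3, 0.4, -1.9]
force: [-0.1, 0.7, -2.0]
force: [0.1, -1.4, -3.2]
force: [-0.2, -0.2, -2.9]
force: [0.5, 0.5, -2.9]
```

View pics/s16.png

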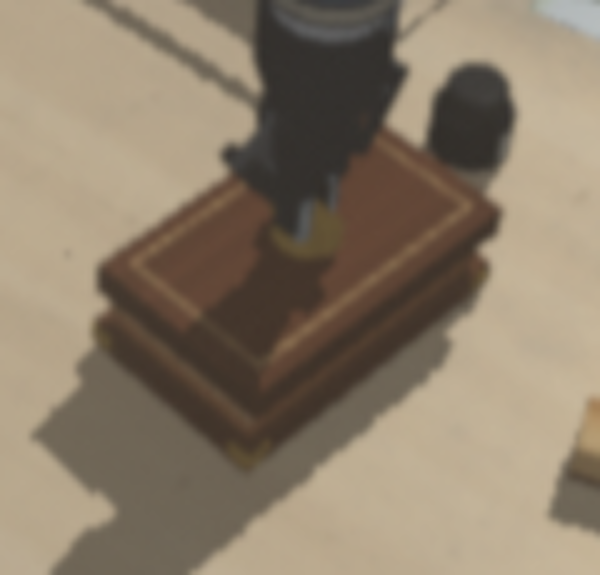

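The crop shows the outer lid lifted clear, level. The mean weight, 2.8 N (4.1 N with both lids), says it is the outer lid alone. Rising to 10 cm.

```bash
python3 drive.py '{"dx": [0,0,0,0,0,0,0,0,0],"dy": [0,0,0,0,0,0,0,0,0],"dz": [-0.01,-0.025,-0.04,-0.055,-0.068,-0.076,-0.076,-0.076,-0.076],"twist": [0,0,0,0,0,0,0,0,0],"aperture": [0,0,0,0,0,0,0,0,0]}'
python3 - <<'E'
from h import *
t=viewer.snapshot("scene");np.savez("pics/s17.npz",**t);s=monitor.sense();print(s["force"],s["qd"].round(3),s["gripper_force"])
im=t["pixels"]
# inner board: pale ply near its predicted corner pixels (z .041), vs. sample of the bare foam
for x,y in((-.085,-.045),(-.085,0),(-.09,.0),(.0,-.05),(.05,-.052),(-.05,-.052)):
    u=project(t,[box(x,y,.041)])[0].round().astype(int);print((x,y),u,im[u[1],u[0]])
cv2.imwrite("pics/s17.png",cv2.resize(im[170:300,305:425][:,:,::-1],None,fx=4.5,fy=4.5,interpolation=cv2.INTER_CUBIC))
E
```

```text
t: 28.35
tcp_pos: [0.5701, -0.1502, 0.1784]
tool_rot: [0.753, 0.658, -0.009, -0.0]
force: [-0.2, 0.6, -2.7]
finger_gap: 0.137
gripper_force: 88.3
[ 0.12613894  0.15618355 -2.85161515] [-0.     0.003 -0.003  0.     0.    -0.   ] 88.28240990638733
(-0.085, -0.045) [355 263] [120 103  82]
(-0.085, 0) [344 254] [118 101  81]
(-0.09, 0.0) [343 255] [116  99  79]
(0.0, -0.05) [377 248] [116  99  79]
(0.05, -0.052) [389 240] [197 167 130]
(-0.05, -0.052) [366 258] [117 100  80]
```

The pixels where the inner board must lie are pale plywood (shaded 118,101,81, lit 197,167,130), not foam: the dust lid stayed on the box. Handing in.

```bash
python3 -c "
from station import manip, viewer, order, monitor
print(order.sign_off())"
```

```text
the job is handed in; nothing more can be done
None
```

The job is handed in with no verdict returned: both sticks measured in their bays, and colour checks and the lifted weight show the inner lid on the box and the outer lid held alone, about 10 cm up; two things may count against it: joint 6 briefly read -2.854, just past its -2.85 limit, and I viewed 12 pictures where 10 were allowed.

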